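# Fetch the boxed-in sample jar to the balance

## Task

The yellow-lidded sample jar on the blue storage tray is boxed in by the blue-capped and the red-capped bottle: first stand both bottles on the empty white side tray, then set the jar gently on the middle of the balance pan, and after that put each bottle back just where it stood at the start. Keep everything upright, leave the white-lidded jar, the beaker and the vial where they are, and let go of everything at the end.

Things in the scene. Friction and masses are not known exactly. Their poses are not given: they have to be found in the camera images.
- bottle_blue: Tall round white bottle, blue screw cap and blue band. 195 mm high; body 56 mm in diameter up to 150 mm, then neck; cap 34 mm in diameter, at 165 to 195 mm height (take it by the cap). About 0.25 kg. Origin: centre of its underside, z up. Starts on the storage tray, 7 mm from the yellow-lidded jar, diagonally on its robot side, 9 cm from the other bottle; left and right change.
- bottle_red: Tall round white bottle, red screw cap and red band. 195 mm high; body 56 mm in diameter up to 150 mm, then neck; cap 34 mm in diameter, at 165 to 195 mm height (take it by the cap). About 0.25 kg. Origin: centre of its underside, z up. Starts on the storage tray, 7 mm from the yellow-lidded jar, diagonally on its robot side, 9 cm from the other bottle; left and right change.
- jar_yellow: Low round amber glass jar with a yellow lid. 78 mm high; glass 56 mm in diameter, lid 60 mm in diameter from 60 to 78 mm height. About 0.25 kg. Origin: centre of its underside, z up. Starts in the back half of the storage tray, 11 cm beside the other jar; left and right change. This is the sample to be weighed.
- jar_white: Low round amber glass jar with a white lid. 78 mm high; glass 56 mm in diameter, lid 60 mm in diameter from 60 to 78 mm height. About 0.25 kg. Origin: centre of its underside, z up. Starts in the back half of the storage tray, 11 cm beside the other jar; left and right change. A bystander: it stays.
- rack_tray: Blue storage tray, fixed: 180 mm (its x) by 310 mm (its y), floor 4 mm thick, rim 4 mm thick and 12 mm high. Origin: centre of its underside, on the bench. Turned a little at each start.
- side_tray: White side tray, fixed, empty at the start: 280 mm (its x) by 170 mm (its y), floor 4 mm thick, rim 4 mm thick and 12 mm high; holds both bottles one behind the other along its x. Origin: centre of its underside, on the bench. Lies left or right of the storage tray, the balance on the other side; a free lane runs in front (robot side) of the storage tray.
- pan (a point): Centre of the top of the balance's round aluminium pan (130 mm in diameter, black spot in the middle), 78 mm above the bench; z up. The white balance is fixed, 260 mm (x) by 190 mm (y), its top 58 mm high; the pan's centre lies 35 mm to +x of the housing's, the display is on the robot's side. The pan does not sink.
- beaker: Bystander: empty glass beaker, 64 mm in diameter, 85 mm high, beyond the work. Origin: centre of its underside.
- vial: Bystander: small amber glass vial with a black cap, 44 mm in diameter, 75 mm high, beyond the work. Origin: centre of its underside.
There are look-alikes about, which are no part of the job. Leave any orange or turquoise look-alike of the bottle_red alone.

How it is judged:
By the outcome, as a careful person would: the job done as asked, in the order asked, and still so for the second after the job is handed in, with the robot touching nothing.
It also fails if it takes over 144 s, if anything falls off the work surface, if the arm or the gripper's body presses on something with over 40 N, if the wrist force passes 120 N, or if a joint passes its speed limit or range.

## Robot

A 6-joint arm with a two-finger parallel gripper is mounted at the origin on the work surface. World frame = base frame: x ahead of the robot, y to its left, z up, the work surface at z = 0. Lengths are in m, angles in rad, forces in N, time in s.
With the tool pointing down it reaches from about 0.3 to 0.875 m from the base axis. Payload 6.4 kg.
Tool frame: the origin (TCP) lies at the very end of the fingers, on their centre line; the grasp point (between the pads) lies 19 mm behind it; z points along the fingers, y is the line along which they close (so a half turn about z gives the same grasp; the last joint's range is limited). The gripper opens to 85 mm and grips with 20 to 120 N. Pads are 22 mm wide; open, the fingers measure 114 mm over their backs; the gripper's body (76 mm by 85 mm) begins 54 mm behind the grasp point. The pads swing forward as they close: fully open they stand 13 mm farther back than shut.
Start: joints at [1.03, 0.181, 1.607, -0, 1.354, -0.206], TCP at [0.189, 0.543, 0.231] pointing down, gripper open.
Joint ranges: [-2.99, 2.99], [-0.89, 2.07], [0.3, 2.58], [-1.14, 4.28], [0, 2.63], [-3.12, 3.12]. Speed limits (rad/s): [2.57, 2.57, 3.01, 3.14, 3.14, 3.14].

## Interface

Orientations are given as a unit quaternion [w, x, y, z].
In Python, from bench import * gives the robot as it stands. The module is installed in compiled form; this text tells all that it offers.
- The arm moves only by the tool arm_command, never from a script. Its arguments are lists of equal length, an entry for each row: "dp": the shift along the tool's x, y, z in units of 0.25 m (1.0 is 0.25 m), a list of three; "turn": the turn, a rotation vector about the tool's x, y, z in units of 30 degrees (1.0 is 30 degrees), a list of three; "jaw": the opening, from 0 (shut) to 1 (fully open). A call has 1 to 5 rows; each row is the pose to reach, as a shift and turn from the pose commanded when the call began, along the tool's axes at that moment; what a row does not reach only later rows make up. A row lasts 1/8 s, in which the tool goes at most 62.5 mm and 10.7 degrees, less where a joint would pass 70% of its speed; a pose out of reach is approached as far as the arm can. A call with a number of a shift or a turn outside -1 to 1 is refused whole. A call with a gripper value outside its range is refused whole. The fingers move at their own pace and stop on an object; the grip force is fixed at half the most. Time passes only in rows, so rows that repeat a pose let the fingers close. It gives the time, the measured TCP pose, the force, the opening and the grip force at its end, in the units of the state.
- get_obs(): the state, without advancing time (a new reading comes with each control period).
- camera(name): name is "scene" or "side" or "wrist"; returns the picture (400x640x3 uint8, blue, green, red); there is no depth.
- get_calibration(name): a dict with "camera_matrix" (3x3 intrinsics, pixels), "R" (3x3) and "t" (3): a world point X has camera coordinates R X + t; the wrist camera has in their place "mount" (4x4, takes a point from camera to tool coordinates, whose origin is the TCP and whose axes are the flange's). Camera axes: x right, y down, z forward; pixel columns grow to the right and rows downward; lengths in m; the calibration is good to about 2 mm. The wrist camera is an equidistant fisheye: a pixel r from the principal point sees the ray r / f radians off the axis. A picture is of the moment at which its call begins: read the wrist's pose just before it. get_calibration takes no time and is no camera call.
- hand_in(): hands the job in; it is judged then, once.
The state is a dict: "time_s": time; "q": joint angles; "dq": joint speeds; "joint_efforts": joint torques, N m; "eef_pos": TCP position; "eef_rot": TCP orientation; "wrist_force": force on the tool from outside, world axes, zero at the start; "torque": the same for the moment, N m; "opening": opening from 0.0 (shut) to 1.0 (fully open); "grasp_force": force on a finger pad.
Only numpy, scipy, OpenCV 4.12 (cv2) and the standard library are available. Lean on these libraries where they do the work, as an engineer would, in place of code of your own. Each camera call takes 0.05 s, during which the arm holds its last target. There are 200 camera calls.

## Working session

There is one attempt and no reset: what is moved stays moved. The work goes in short steps, Python scripts to look and compute and a tool call to move; the robot and the scene stay as the last step left them, time stands still between calls to the robot, and variables do not carry over. Pictures are saved under pics/ and viewed, at most 14 in all, crops included, and the job is handed in when it is done.

Besides the shell and the picture viewer there is one more tool, called after "Request:" as name(argument=value, ...) on one line, values as JSON. arm_command: Moves the arm, as the interface text tells. Its arguments: {"type":"object","properties":{"dp":{"type":"array"},"turn":{"type":"array"},"jaw":{"type":"array"}},"required":["dp","turn","jaw"]}

```bash
mkdir -p pics
python3 - <<'E'
from bench import *
import cv2
for n in("scene","side"):
    cv2.imwrite(f"pics/{n}0.png",camera(n))
    c=get_calibration(n);print(n,c)
o=get_obs();print({k:o[k] for k in("time_s","eef_pos","eef_rot","opening")})
print(get_calibration("wrist"))
E
```

```text
scene {'camera_matrix': array([[398.59459726,   0.        , 325.34755854],
       [  0.        , 398.59459726, 199.01492386],
       [  0.        ,   0.        ,   1.        ]]), 'R': array([[-0.60342071,  0.79720138, -0.0187992 ],
       [ 0.61417939,  0.44959263, -0.64857547],
       [-0.50859328, -0.40290995, -0.76091816]]), 't': array([ 0.37975648, -0.32573039,  1.42257651])}
side {'camera_matrix': array([[429.0324493 ,   0.        , 326.22061187],
       [  0.        , 429.0324493 , 199.65878551],
       [  0.        ,   0.        ,   1.        ]]), 'R': array([[ 0.85444759, -0.51922066,  0.01814467],
       [-0.35534659, -0.60953544, -0.70865743],
       [ 0.37900939,  0.59906298, -0.70531937]]), 't': array([-0.52617556,  0.27592038,  0.96193428])}
{'time_s': 0.1, 'eef_pos': array([0.18866053, 0.54264649, 0.23046368]), 'eef_rot': array([-3.04014808e-04,  1.66630599e-01,  9.86019068e-01, -7.40587832e-04]), 'opening': 0.9995754824087296}
{'camera_matrix': array([[309.70691629,   0.        , 322.70951003],
       [  0.        , 309.70691629, 199.36387099],
       [  0.        ,   0.        ,   1.        ]]), 'mount': array([[ 1.38120168e-04, -9.60507957e-01, -2.78252486e-01,
         7.13771918e-02],
       [ 9.99999960e-01,  6.35900218e-05,  2.76876019e-04,
        -6.62643591e-05],
       [-2.48247538e-04, -2.78252513e-01,  9.60507927e-01,
        -1.42444473e-01],
       [ 0.00000000e+00,  0.00000000e+00,  0.00000000e+00,
         1.00000000e+00]])}
```

View pics/scene0.png

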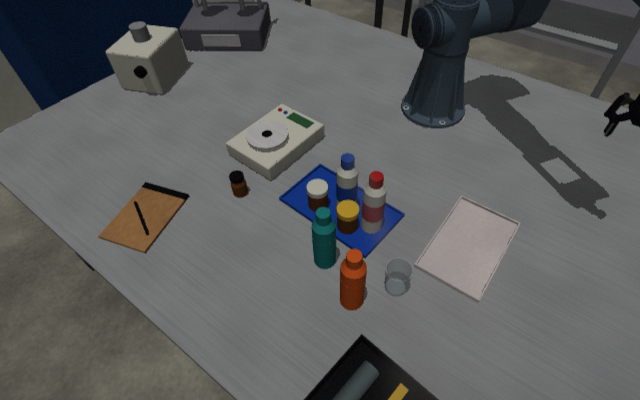

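View pics/side0.png

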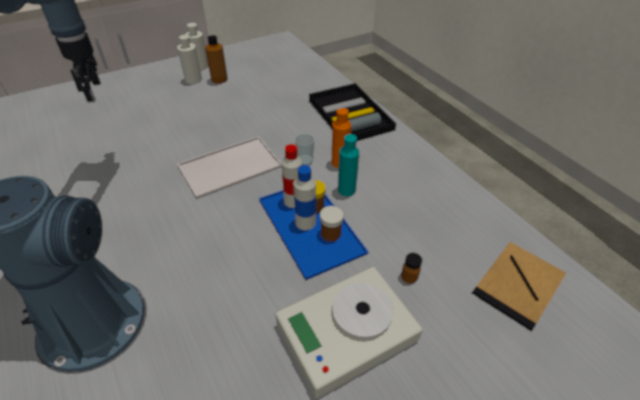

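The scene view shows the blue bottle cap at (348,160), the red cap at (376,180), the yellow lid at (347,210), the white lid at (317,187), the pan spot at (267,133) and the side tray around (468,247). The look-alikes are turquoise at (324,240) and orange at (352,280). The target red bottle is the white-bodied one at (375,205).

Run:
```python
import cv2
a=cv2.imread("pics/scene0.png");b=cv2.imread("pics/side0.png")
cv2.imwrite("pics/sc.png",cv2.resize(a[145:255,275:435],None,fx=5,fy=5,interpolation=cv2.INTER_CUBIC))
cv2.imwrite("pics/si.png",cv2.resize(b[130:280,255:415],None,fx=4,fy=4,interpolation=cv2.INTER_CUBIC))
```

```text
(no output)
```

View pics/sc.png

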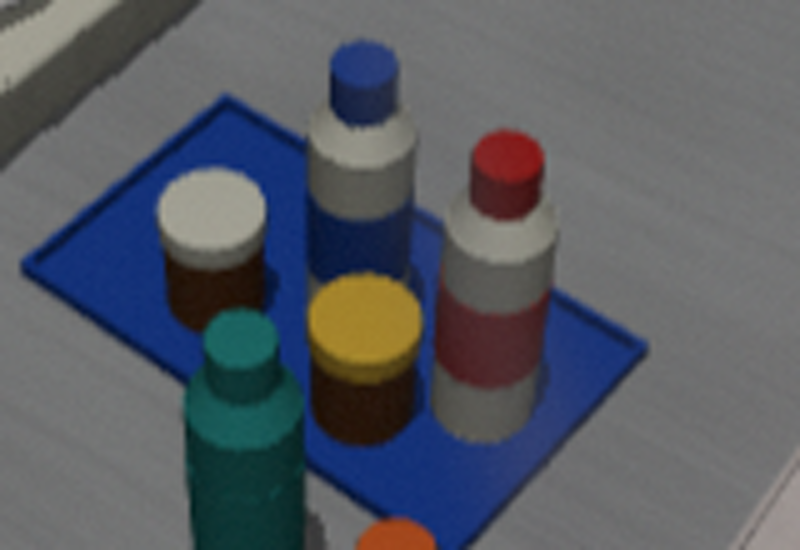

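View pics/si.png

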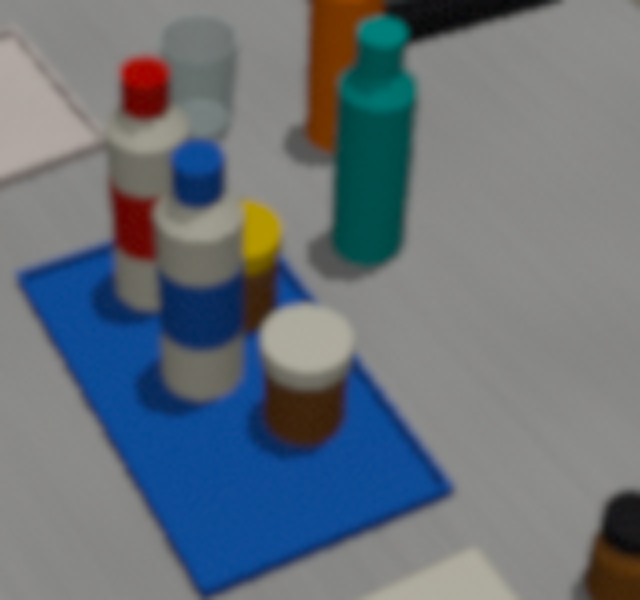

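Crops confirm that the red-capped and blue-capped bottles (white bodies) stand on the blue tray. The red cap's top is centred at about crop (508,157) and the blue one at (365,66). The yellow lid is at (365,319), in front of the turquoise bottle; turquoise and orange are look-alikes off the tray.

```bash
cat > h.py <<'E'
from bench import *
import numpy as np
from scipy.optimize import least_squares
from scipy.spatial.transform import Rotation as Ro
C={n:get_calibration(n) for n in("scene","side")}
def proj(n,X):
    c=C[n];Y=np.atleast_2d(X)@c["R"].T+c["t"];p=Y@c["camera_matrix"].T
    return p[:,:2]/p[:,2:]
def back(n,u,v,z):
    c=C[n];d=c["R"].T@np.linalg.solve(c["camera_matrix"],[u,v,1]);o=-c["R"].T@c["t"]
    return o+d*(z-o[2])/d[2]
th=np.linspace(0,2*np.pi,73)
def circ(obs,z,r,x0):  # obs: list of (cam, 'l'/'r'/'t', value)
    def f(p):
        X=np.c_[p[0]+r*np.cos(th),p[1]+r*np.sin(th),np.full(73,z)];out=[]
        for n,k,v in obs:
            q=proj(n,X);out.append({'l':q[:,0].min(),'r':q[:,0].max(),'t':q[:,1].min(),'b':q[:,1].max()}[k]-v)
        return out
    s=least_squares(f,x0);return s.x,np.round(s.fun,1)
def rel(target):
    "tool-frame units to a world TCP target"
    o=get_obs();w=o["eef_rot"];R=Ro.from_quat([w[1],w[2],w[3],w[0]])
    return R.inv().apply(np.array(target)-o["eef_pos"])/.25
E
python3 - <<'E'
from h import *
S=lambda k,v:("scene",k,(v+.5)/5-.5+(145 if k in'tb' else 275))
D=lambda k,v:("side",k,(v+.5)/4-.5+(130 if k in'tb' else 255))
for n,z,r,o in [("blue",.199,.017,([('l',330),('r',399),('t',40)],[('l',172),('r',224),('t',142)])),
 ("red",.199,.017,([('l',472),('r',544),('t',130)],[('l',123),('r',168),('t',58)])),
 ("yel",.082,.030,([('l',308),('r',422),('t',273)],[('r',281),('t',202)])),
 ("wht",.082,.030,([('l',157),('r',267),('t',168)],[('l',259),('r',353),('t',305)]))]:
    a=[S(*x) for x in o[0]];b=[D(*x) for x in o[1]]
    print(n,circ(a,z,r,[.5,.1]),circ(b,z,r,[.5,.1])[0],circ(a+b,z,r,[.5,.1])[0])
print("traycorners",[back("scene",(u+.5)/5+274.5,(v+.5)/5+144.5,.012)[:2].round(3) for u,v in[(225,95),(20,265),(648,347)]])
print("tray side",[back("side",(u+.5)/4+254.5,(v+.5)/4+129.5,.012)[:2].round(3) for u,v in[(18,275),(205,596),(450,490)]])
print("sidetray",[back("scene",u,v,.012)[:2].round(3) for u,v in[(463,199),(519,222),(480,298),(417,266)]])
print("sidetray s",[back("side",u,v,.012)[:2].round(3) for u,v in[(178,167),(262,139),(283,160),(192,194)]])
print("pan",back("scene",267,133,.078),back("side",363,308,.078))
print("beaker",back("scene",397,288,0),"teal top",back("scene",323,215,.195),"orange",back("scene",354,257,.195))
# pixel clouds of side tray via mask skipped; EEF axes:
o=get_obs();w=o["eef_rot"];print(Ro.from_quat([w[1],w[2],w[3],w[0]]).as_matrix().round(3))
E
```

```text
blue (array([0.55933666, 0.01991778]), array([-0.,  0., -0.])) [0.55820201 0.01553794] [0.55902947 0.01854775]
red (array([0.57087074, 0.11026227]), array([-0.1,  0.1, -0. ])) [0.57010469 0.10580022] [0.57098989 0.10931486]
yel (array([0.61103967, 0.05983904]), array([-0.3,  0.3, -0. ])) [0.60899279 0.05647032] [0.61006085 0.05877335]
wht (array([ 0.5977183 , -0.05027868]), array([-0.1,  0.1, -0. ])) [ 0.59710988 -0.05213357] [ 0.59744325 -0.05103361]
traycorners [array([ 0.469, -0.143]), array([ 0.649, -0.154]), array([0.489, 0.166])]
tray side [array([0.487, 0.161]), array([ 0.468, -0.148]), array([ 0.643, -0.157])]
sidetray [array([0.343, 0.273]), array([0.33 , 0.428]), array([0.602, 0.434]), array([0.614, 0.274])]
sidetray s [array([0.33 , 0.412]), array([0.615, 0.413]), array([0.626, 0.28 ]), array([0.328, 0.275])]
pan [ 0.51074791 -0.3137573   0.078     ] [ 0.51388757 -0.3156703   0.078     ]
beaker [0.68900366 0.26302678 0.        ] teal top [0.73549298 0.07853224 0.195     ] orange [0.78367981 0.19335263 0.195     ]
[[-0.944  0.329 -0.001]
 [ 0.329  0.944 -0.001]
 [ 0.    -0.002 -1.   ]]
```

Request:
arm_command(dp=[[-0.2,-0.11,-0.05],[-0.4,-0.22,-0.1],[-0.6,-0.34,-0.17],[-0.8,-0.45,-0.22],[-1,-0.57,-0.28]], turn=[[0,0,0],[0,0,0],[0,0,0],[0,0,0],[0,0,0]], jaw=[1,1,1,1,1])

```text
time_s: 0.72
eef_pos: [0.3789, 0.3248, 0.3013]
eef_rot: [-0.0, 0.166, 0.986, -0.0]
wrist_force: [0.4, 0.7, 0.2]
opening: 0.998
grasp_force: 0.0
```

Request:
arm_command(dp=[[-0.2,-0.11,0],[-0.4,-0.22,0],[-0.6,-0.34,0],[-0.8,-0.45,0],[-1,-0.56,0]], turn=[[0,0,0],[0,0,0],[0,0,0],[0,0,0],[0,0,0]], jaw=[1,1,1,1,1])

```text
time_s: 1.35
eef_pos: [0.5692, 0.1104, 0.3009]
eef_rot: [-0.0, 0.167, 0.986, 0.0]
wrist_force: [0.7, 0.6, -0.3]
opening: 0.998
grasp_force: 0.0
```

Request:
arm_command(dp=[[0,0,0],[0,0,0]], turn=[[0,0,0],[0,0,0]], jaw=[0.7,0.7])

```text
time_s: 1.6
eef_pos: [0.5678, 0.1121, 0.3006]
eef_rot: [-0.001, 0.167, 0.986, 0.0]
wrist_force: [0.0, -0.0, -0.5]
opening: 0.697
grasp_force: 0.0
```

```bash
cat >> h.py <<'E'
W=get_calibration("wrist")
def wpose():
    o=get_obs();w=o["eef_rot"];T=np.eye(4);T[:3,:3]=Ro.from_quat([w[1],w[2],w[3],w[0]]).as_matrix();T[:3,3]=o["eef_pos"]
    return T@W["mount"]
def wback(T,u,v,z):
    K=W["camera_matrix"];d=np.array([u-K[0,2],v-K[1,2]])/K[0,0];r=np.hypot(*d)
    c=T[:3,:3]@np.r_[np.sin(r)*d/max(r,1e-9),np.cos(r)];return T[:3,3]+c*(z-T[2,3])/c[2]
E
python3 - <<'E'
from h import *
import cv2
T=wpose();np.save("T1.npy",T);im=camera("wrist");cv2.imwrite("pics/w1.png",im)
o=get_obs();print(o["eef_pos"],o["opening"],rel([.571,.109,.3]))
E
```

```text
[0.56755254 0.11278664 0.30089774] 0.6990843048358479 [-0.01799939 -0.00978557  0.00356897]
```

View pics/w1.png

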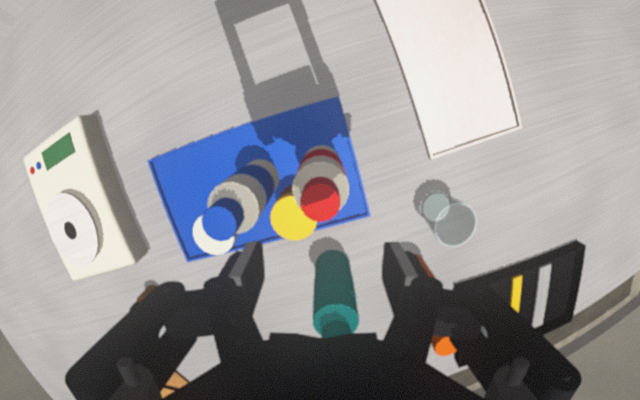

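The wrist view shows the red cap at (320,200), the blue cap at (222,221), the yellow lid at (294,217, partly hidden) and the pan spot at (70,230).

Run:
```python
from h import *
import cv2
T=np.load("T1.npy");im=cv2.imread("pics/w1.png");hsv=cv2.cvtColor(im,cv2.COLOR_BGR2HSV)
def ell(m):
    cs,_=cv2.findContours(m,0,1);c=max(cs,key=cv2.contourArea);return cv2.boundingRect(c),cv2.minEnclosingCircle(c)
red=(cv2.inRange(hsv,(0,150,150),(6,255,255))|cv2.inRange(hsv,(172,150,150),(180,255,255)))
red[:,400:]=0;print(ell(red))
for n,u,v,z in[("red",320,200,.199),("blue",222,221,.199),("yel",294,217,.082),("pan",70,230,.078),("wt",212,234,.082)]: print(n,wback(T,u,v,z).round(4))
print("sidetray",[wback(T,*p,.012)[:2].round(3) for p in[(432,157),(520,127)]])
cv2.imwrite("pics/w1c.png",cv2.resize(im[170:270,180:370],None,fx=4,fy=4,interpolation=cv2.INTER_CUBIC))
```

```text
((301, 185, 38, 36), ((319.78570556640625, 201.5), 19.317276000976562))
red [0.5668 0.1101 0.199 ]
blue [0.5566 0.0232 0.199 ]
yel [0.6086 0.0603 0.082 ]
pan [ 0.5114 -0.3145  0.078 ]
wt [ 0.5956 -0.0521  0.082 ]
sidetray [array([0.61 , 0.267]), array([0.608, 0.431])]
```

View pics/w1c.png

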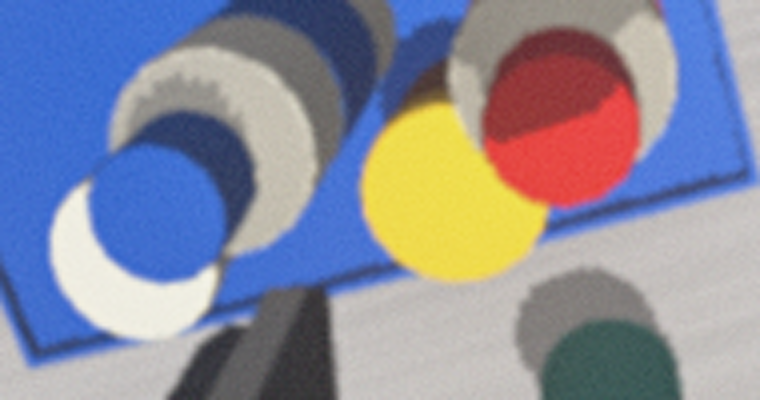

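Request:
arm_command(dp=[[-0.01,-0.005,0.15],[-0.01,-0.005,0.3],[-0.01,-0.005,0.42],[-0.01,-0.005,0.5],[-0.01,-0.005,0.55]], turn=[[0,0,0],[0,0,0],[0,0,0],[0,0,0],[0,0,0]], jaw=[0.7,0.7,0.7,0.7,0.7])

```text
time_s: 2.28
eef_pos: [0.569, 0.1115, 0.1629]
eef_rot: [-0.001, 0.166, 0.986, -0.0]
wrist_force: [0.3, -0.0, 0.4]
opening: 0.698
grasp_force: 0.0
```

Request:
arm_command(dp=[[0,0,0],[0,0,0],[0,0,0],[0,0,0]], turn=[[0,0,0],[0,0,0],[0,0,0],[0,0,0]], jaw=[0.55,0.45,0.38,0.3])

```text
time_s: 2.78
eef_pos: [0.5711, 0.1098, 0.1653]
eef_rot: [0.001, 0.167, 0.986, 0.0]
wrist_force: [-0.8, -0.2, 6.0]
opening: 0.377
grasp_force: 59.0
```

Request:
arm_command(dp=[[0,0,0],[0,0,0]], turn=[[0,0,0],[0,0,0]], jaw=[0.2,0.2])

```text
time_s: 3.02
eef_pos: [0.5712, 0.1098, 0.1653]
eef_rot: [0.001, 0.167, 0.986, 0.0]
wrist_force: [-0.5, -1.2, 5.5]
opening: 0.384
grasp_force: 59.0
```

```bash
cat >> h.py <<'E'
a=2*np.arctan2(.986,.1666)  # tool: half turn about (c,s,0)
k=np.array([.1666,.986,0]);k/=np.linalg.norm(k)
R0=Ro.from_rotvec(np.pi*k);P0=np.array([.5711,.1098,.1635])-R0.apply(np.array([-2.01,-1.135,.27])*.25)
U=lambda w:(R0.inv().apply(np.array(w)-P0)*4).round(3)
E
python3 - <<'E'
from h import *
print(P0)
for n,w in dict(red=(.5711,.1098,.1635),redside=(.545,.348,.1635),blue=(.559,.0195,.1635),blueside=(.40,.348,.1635),yel=(.609,.0595,.047),pan=(.512,-.3145,.121)).items(): print(n,U(w))
E
```

```text
[0.18972207 0.54289489 0.231     ]
red [-2.01  -1.135  0.27 ]
redside [-1.598 -0.269  0.27 ]
blue [-2.083 -1.492  0.27 ]
blueside [-1.051 -0.46   0.27 ]
yel [-2.219 -1.275  0.736]
pan [-2.344 -2.816  0.44 ]
```

Request:
arm_command(dp=[[0,0,-0.05],[0,0,-0.12],[0,0,-0.22],[0,0,-0.32],[0,0,-0.4]], turn=[[0,0,0],[0,0,0],[0,0,0],[0,0,0],[0,0,0]], jaw=[0.2,0.2,0.2,0.2,0.2])

```text
time_s: 3.65
eef_pos: [0.5705, 0.1101, 0.2659]
eef_rot: [0.001, 0.167, 0.986, 0.0]
wrist_force: [0.8, -0.0, -3.5]
opening: 0.379
grasp_force: 59.8
```

Request:
arm_command(dp=[[0.05,0.1,0],[0.13,0.28,0],[0.22,0.46,0],[0.31,0.64,0],[0.37,0.78,0]], turn=[[0,0,0],[0,0,0],[0,0,0],[0,0,0],[0,0,0]], jaw=[0.2,0.2,0.2,0.2,0.2])

```text
time_s: 4.28
eef_pos: [0.5463, 0.3267, 0.2647]
eef_rot: [0.0, 0.166, 0.986, 0.0]
wrist_force: [1.2, -0.1, -3.1]
opening: 0.38
grasp_force: 60.2
```

Request:
arm_command(dp=[[0.04,0.085,0],[0.04,0.085,0.1],[0.04,0.085,0.2],[0.04,0.085,0.28],[0.04,0.085,0.34]], turn=[[0,0,0],[0,0,0],[0,0,0],[0,0,0],[0,0,0]], jaw=[0.2,0.2,0.2,0.2,0.2])

```text
time_s: 4.9
eef_pos: [0.5446, 0.3474, 0.1778]
eef_rot: [-0.0, 0.167, 0.986, -0.0]
wrist_force: [-0.4, 1.1, -2.6]
opening: 0.379
grasp_force: 60.3
```

Request:
arm_command(dp=[[0,0,0.02],[0,0,0.04],[0,0,0.05],[0,0,0.055],[0,0,0.055]], turn=[[0,0,0],[0,0,0],[0,0,0],[0,0,0],[0,0,0]], jaw=[0.2,0.2,0.2,0.2,0.2])

```text
time_s: 5.52
eef_pos: [0.5447, 0.348, 0.1654]
eef_rot: [0.0, 0.167, 0.986, 0.0]
wrist_force: [0.4, -0.4, -3.7]
opening: 0.386
grasp_force: 60.3
```

Request:
arm_command(dp=[[0,0,0.005],[0,0,0.01],[0,0,0.01]], turn=[[0,0,0],[0,0,0],[0,0,0]], jaw=[0.2,0.2,0.2])

```text
time_s: 5.9
eef_pos: [0.5456, 0.3481, 0.1653]
eef_rot: [0.001, 0.167, 0.986, 0.001]
wrist_force: [-2.0, -2.2, 9.5]
opening: 0.383
grasp_force: 61.8
```

Request:
arm_command(dp=[[0,0,0],[0,0,0],[0,0,0],[0,0,-0.1],[0,0,-0.305]], turn=[[0,0,0],[0,0,0],[0,0,0],[0,0,0],[0,0,0]], jaw=[0.5,0.6,0.7,0.7,0.7])

```text
time_s: 6.52
eef_pos: [0.5428, 0.3472, 0.2363]
eef_rot: [-0.003, 0.167, 0.986, -0.002]
wrist_force: [0.6, 0.4, 0.3]
opening: 0.698
grasp_force: 0.0
```

Request:
arm_command(dp=[[0,0,-0.1],[-0.08,-0.2,-0.1],[-0.16,-0.4,-0.1],[-0.24,-0.62,-0.1],[-0.32,-0.82,-0.1]], turn=[[0,0,0],[0,0,0],[0,0,0],[0,0,0],[0,0,0]], jaw=[0.7,0.7,0.7,0.7,0.7])

```text
time_s: 7.15
eef_pos: [0.5525, 0.1262, 0.2637]
eef_rot: [0.0, 0.167, 0.986, -0.0]
wrist_force: [0.9, 0.0, -0.4]
opening: 0.703
grasp_force: 0.0
```

Request:
arm_command(dp=[[-0.08,-0.2,0],[-0.163,-0.402,0],[-0.163,-0.402,0],[-0.163,-0.402,0]], turn=[[0,0,0],[0,0,0],[0,0,0],[0,0,0]], jaw=[0.7,0.7,0.7,0.7])

```text
time_s: 7.65
eef_pos: [0.5581, 0.0199, 0.2636]
eef_rot: [-0.0, 0.167, 0.986, 0.0]
wrist_force: [0.9, -0.1, 0.6]
opening: 0.699
grasp_force: 0.0
```

Run:
```python
from h import *
import cv2
T=wpose();np.save("T2.npy",T);im=camera("wrist");cv2.imwrite("pics/w2.png",im)
s=camera("scene");cv2.imwrite("pics/s2.png",s)
a=cv2.resize(im[150:270,220:480],(780,360),interpolation=cv2.INTER_CUBIC)
b=s[150:310,270:530];b=cv2.resize(b,(390,240))
cv2.imwrite("pics/c2.png",np.vstack([a,np.hstack([b,np.zeros((240,390,3),np.uint8)])]))
print(get_obs()["eef_pos"])
```

```text
[0.55810886 0.02088518 0.26369033]
```

View pics/c2.png

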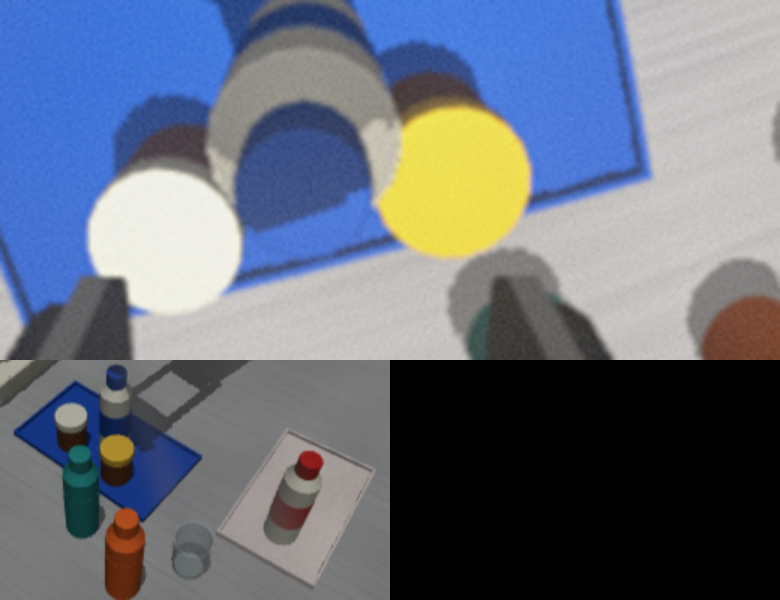

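The red bottle stands upright on the white side tray. In the enlarged wrist view, the blue cap is centred at about (302,170) and the yellow lid at (454,181).

Run:
```python
from h import *
T=np.load("T2.npy")
for u,v,z in[(302,165,.199),(302,175,.199),(454.5,181.5,.082),(165,240,.082)]:
    w=wback(T,(u+.5)/3+219.5,(v+.5)/3+149.5,z);print(w.round(4))
```

```text
[0.5505 0.0208 0.199 ]
[0.5528 0.02   0.199 ]
[0.6088 0.0593 0.082 ]
[ 0.5952 -0.0506  0.082 ]
```

Request:
arm_command(dp=[[0,0,0.12],[0,0,0.24],[0,0,0.33],[0,0,0.38],[0,0,0.4]], turn=[[0,0,0],[0,0,0],[0,0,0],[0,0,0],[0,0,0]], jaw=[0.7,0.7,0.7,0.7,0.7])

```text
time_s: 8.38
eef_pos: [0.5581, 0.0206, 0.1634]
eef_rot: [-0.0, 0.166, 0.986, 0.0]
wrist_force: [0.0, -0.3, -0.4]
opening: 0.7
grasp_force: 0.0
```

Request:
arm_command(dp=[[0,0,0],[0,0,0],[0,0,0],[0,0,0],[0,0,0]], turn=[[0,0,0],[0,0,0],[0,0,0],[0,0,0],[0,0,0]], jaw=[0.55,0.45,0.38,0.3,0.2])

```text
time_s: 9.0
eef_pos: [0.559, 0.0193, 0.165]
eef_rot: [0.001, 0.167, 0.986, -0.0]
wrist_force: [-1.4, -1.7, 5.8]
opening: 0.379
grasp_force: 59.1
```

Request:
arm_command(dp=[[0,0,0],[0,0,-0.05],[0,0,-0.15],[0,0,-0.3],[0,0,-0.4]], turn=[[0,0,0],[0,0,0],[0,0,0],[0,0,0],[0,0,0]], jaw=[0.2,0.2,0.2,0.2,0.2])

```text
time_s: 9.62
eef_pos: [0.5584, 0.0198, 0.2657]
eef_rot: [0.001, 0.167, 0.986, 0.0]
wrist_force: [0.2, -0.8, -2.7]
opening: 0.383
grasp_force: 59.7
```

Request:
arm_command(dp=[[0.07,0.07,0],[0.2,0.2,0],[0.34,0.34,0],[0.48,0.48,0],[0.62,0.62,0]], turn=[[0,0,0],[0,0,0],[0,0,0],[0,0,0],[0,0,0]], jaw=[0.2,0.2,0.2,0.2,0.2])

```text
time_s: 10.25
eef_pos: [0.4616, 0.2183, 0.264]
eef_rot: [-0.0, 0.167, 0.986, 0.0]
wrist_force: [0.2, 0.8, -2.0]
opening: 0.382
grasp_force: 59.8
```

Request:
arm_command(dp=[[0.14,0.14,0],[0.27,0.27,0],[0.37,0.37,0],[0.41,0.41,0],[0.41,0.41,0]], turn=[[0,0,0],[0,0,0],[0,0,0],[0,0,0],[0,0,0]], jaw=[0.2,0.2,0.2,0.2,0.2])

```text
time_s: 10.88
eef_pos: [0.3993, 0.3477, 0.2637]
eef_rot: [-0.0, 0.166, 0.986, -0.0]
wrist_force: [0.0, -0.9, -1.6]
opening: 0.382
grasp_force: 60.0
```

Request:
arm_command(dp=[[0,0,0.1],[0,0,0.22],[0,0,0.31],[0,0,0.36],[0,0,0.385]], turn=[[0,0,0],[0,0,0],[0,0,0],[0,0,0],[0,0,0]], jaw=[0.2,0.2,0.2,0.2,0.2])

```text
time_s: 11.5
eef_pos: [0.4001, 0.3467, 0.1672]
eef_rot: [-0.0, 0.167, 0.986, -0.0]
wrist_force: [-0.2, 0.1, -2.3]
opening: 0.38
grasp_force: 60.0
```

Request:
arm_command(dp=[[0,0,0.005],[0,0,0.01],[0,0,0.015],[0,0,0.018],[0,0,0.018]], turn=[[0,0,0],[0,0,0],[0,0,0],[0,0,0],[0,0,0]], jaw=[0.2,0.2,0.2,0.2,0.2])

```text
time_s: 12.12
eef_pos: [0.4005, 0.3479, 0.165]
eef_rot: [0.001, 0.166, 0.986, 0.001]
wrist_force: [-1.5, -2.3, 7.0]
opening: 0.382
grasp_force: 61.1
```

Request:
arm_command(dp=[[0,0,0],[0,0,0],[0,0,0],[0,0,-0.15],[0,0,-0.403]], turn=[[0,0,0],[0,0,0],[0,0,0],[0,0,0],[0,0,0]], jaw=[0.5,0.6,0.7,0.7,0.7])

```text
time_s: 12.75
eef_pos: [0.3981, 0.3467, 0.2616]
eef_rot: [-0.002, 0.167, 0.986, -0.002]
wrist_force: [1.3, 0.3, 0.2]
opening: 0.699
grasp_force: 0.0
```

Request:
arm_command(dp=[[0,0,0],[-0.17,-0.12,0],[-0.34,-0.24,0],[-0.51,-0.36,0],[-0.68,-0.48,0]], turn=[[0,0,0],[0,0,0],[0,0,0],[0,0,0],[0,0,0]], jaw=[0.7,0.7,1,1,1])

```text
time_s: 13.38
eef_pos: [0.5211, 0.1769, 0.262]
eef_rot: [-0.001, 0.167, 0.986, -0.0]
wrist_force: [0.2, 0.9, -0.7]
opening: 0.999
grasp_force: 0.0
```

Request:
arm_command(dp=[[-0.17,-0.12,0],[-0.34,-0.24,0],[-0.486,-0.333,0],[-0.486,-0.333,0],[-0.486,-0.333,0]], turn=[[0,0,0],[0,0,0],[0,0,0],[0,0,0],[0,0,0]], jaw=[1,1,1,1,1])

```text
time_s: 14.0
eef_pos: [0.6074, 0.0601, 0.2619]
eef_rot: [-0.001, 0.167, 0.986, 0.0]
wrist_force: [0.2, 0.5, 0.3]
opening: 1.0
grasp_force: 0.0
```

Run:
```python
from h import *
import cv2
T=wpose();np.save("T3.npy",T);im=camera("wrist")
s=camera("scene")
a=cv2.resize(im[150:270,220:480],(780,360),interpolation=cv2.INTER_CUBIC)
b=s[150:310,270:530];b=cv2.resize(b,(390,240))
cv2.imwrite("pics/c3.png",np.vstack([a,np.hstack([b,np.zeros((240,390,3),np.uint8)])]))
print(get_obs()["eef_pos"],get_obs()["opening"])
m=cv2.inRange(cv2.cvtColor(im,cv2.COLOR_BGR2HSV),(22,120,120),(35,255,255))
cs,_=cv2.findContours(m,0,1);c=max(cs,key=cv2.contourArea);e=cv2.minEnclosingCircle(c);print(e,cv2.boundingRect(c),wback(T,*e[0],.082))
```

```text
[0.6073397  0.06090725 0.26255471] 1.0004377901044754
((322.4092102050781, 181.50814819335938), 27.01898193359375) (296, 160, 53, 49) [0.60901229 0.05921249 0.082     ]
```

View pics/c3.png

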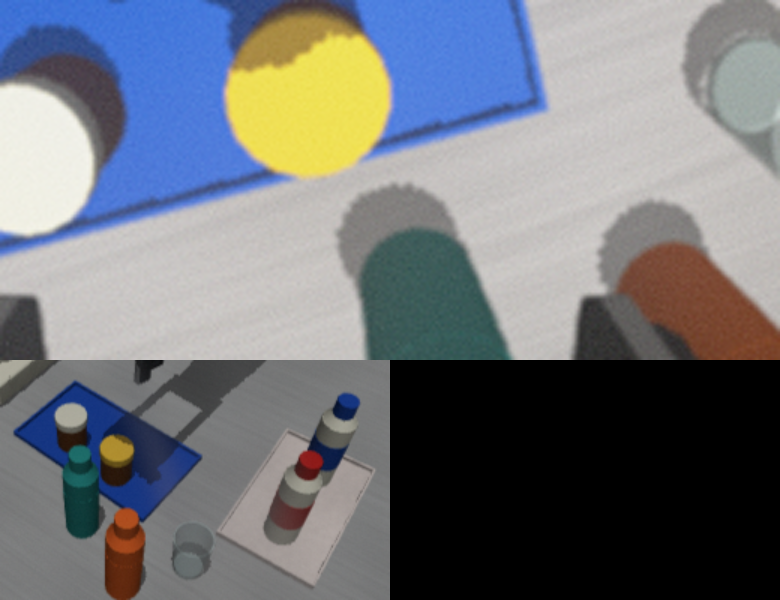

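Both bottles stand upright on the side tray. The yellow lid is centred in the gripper's line at wrist pixel (322,181), which puts the jar at (0.609, 0.059).

Request:
arm_command(dp=[[0,0,0.18],[0,0,0.36],[0,0,0.54],[0,0,0.68],[0,0,0.76]], turn=[[0,0,0],[0,0,0],[0,0,0],[0,0,0],[0,0,0]], jaw=[1,1,1,1,1])

```text
time_s: 14.72
eef_pos: [0.6066, 0.061, 0.0712]
eef_rot: [-0.001, 0.166, 0.986, -0.0]
wrist_force: [-0.4, -0.3, -0.5]
opening: 1.004
grasp_force: 0.0
```

Request:
arm_command(dp=[[0,0,0.06],[0,0,0.1],[0,0,0.1],[0,0,0.1],[0,0,0.1]], turn=[[0,0,0],[0,0,0],[0,0,0],[0,0,0],[0,0,0]], jaw=[1,1,0.85,0.75,0.65])

```text
time_s: 15.35
eef_pos: [0.6092, 0.0596, 0.0495]
eef_rot: [0.001, 0.167, 0.986, 0.0]
wrist_force: [-1.4, -0.8, 5.0]
opening: 0.685
grasp_force: 64.5
```

Request:
arm_command(dp=[[0,0,0],[0,0,0],[0,0,0]], turn=[[0,0,0],[0,0,0],[0,0,0]], jaw=[0.5,0.5,0.5])

```text
time_s: 15.72
eef_pos: [0.6091, 0.0596, 0.0495]
eef_rot: [0.001, 0.167, 0.986, 0.0]
wrist_force: [-0.8, 0.2, 7.1]
opening: 0.683
grasp_force: 64.6
```

Request:
arm_command(dp=[[0,0,-0.05],[0,0,-0.15],[0,0,-0.3],[0,0,-0.48],[0,0,-0.6]], turn=[[0,0,0],[0,0,0],[0,0,0],[0,0,0],[0,0,0]], jaw=[0.5,0.5,0.5,0.5,0.5])

```text
time_s: 16.35
eef_pos: [0.6086, 0.0598, 0.2008]
eef_rot: [0.001, 0.167, 0.986, 0.0]
wrist_force: [0.4, -0.3, -2.5]
opening: 0.684
grasp_force: 64.9
```

Request:
arm_command(dp=[[-0.01,-0.1,0],[-0.03,-0.3,0],[-0.04,-0.5,0],[-0.06,-0.7,0],[-0.07,-0.9,0]], turn=[[0,0,0],[0,0,0],[0,0,0],[0,0,0],[0,0,0]], jaw=[0.5,0.5,0.5,0.5,0.5])

```text
time_s: 16.98
eef_pos: [0.55, -0.1598, 0.1984]
eef_rot: [0.0, 0.167, 0.986, 0.0]
wrist_force: [0.8, 0.4, -2.8]
opening: 0.681
grasp_force: 65.1
```

Request:
arm_command(dp=[[-0.02,-0.2,0],[-0.04,-0.4,0],[-0.05,-0.55,0],[-0.055,-0.625,0],[-0.055,-0.641,0]], turn=[[0,0,0],[0,0,0],[0,0,0],[0,0,0],[0,0,0]], jaw=[0.5,0.5,0.5,0.5,0.5])

```text
time_s: 17.6
eef_pos: [0.5107, -0.3147, 0.198]
eef_rot: [-0.0, 0.167, 0.986, 0.0]
wrist_force: [-0.5, -0.1, -2.6]
opening: 0.683
grasp_force: 65.1
```

Run:
```python
from h import *
import cv2
T=wpose();im=camera("wrist")
cv2.imwrite("pics/c4.png",im)
s=camera("scene");d=camera("side")
cv2.imwrite("pics/c4.png",np.hstack([cv2.resize(s[50:200,200:350],(400,400),interpolation=2),cv2.resize(d[220:390,270:440],(400,400),interpolation=2)]))
print(get_obs()["eef_pos"])
```

```text
[ 0.51136729 -0.31307432  0.19794826]
```

View pics/c4.png

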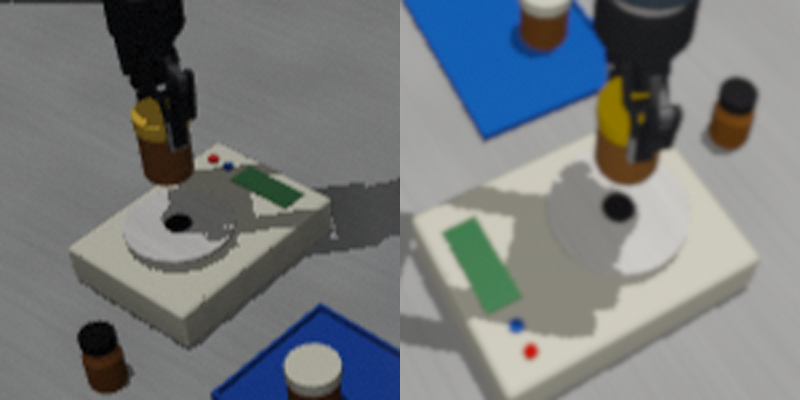

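The jar is held upright above the black spot (scene crop (178,222), side crop (619,207)), so I lower it slowly.

Request:
arm_command(dp=[[0,0,0.07],[0,0,0.15],[0,0,0.22],[0,0,0.26],[0,0,0.285]], turn=[[0,0,0],[0,0,0],[0,0,0],[0,0,0],[0,0,0]], jaw=[0.5,0.5,0.5,0.5,0.5])

```text
time_s: 18.38
eef_pos: [0.5108, -0.3142, 0.1258]
eef_rot: [-0.0, 0.167, 0.986, 0.0]
wrist_force: [-0.1, 0.7, -2.2]
opening: 0.682
grasp_force: 65.1
```

Request:
arm_command(dp=[[0,0,0.005],[0,0,0.01],[0,0,0.013],[0,0,0.013]], turn=[[0,0,0],[0,0,0],[0,0,0],[0,0,0]], jaw=[0.5,0.5,0.5,0.5])

```text
time_s: 18.88
eef_pos: [0.5112, -0.3145, 0.1238]
eef_rot: [0.0, 0.167, 0.986, -0.0]
wrist_force: [-1.2, -0.2, -2.0]
opening: 0.683
grasp_force: 65.1
```

Request:
arm_command(dp=[[0,0,0.003],[0,0,0.006],[0,0,0.006]], turn=[[0,0,0],[0,0,0],[0,0,0]], jaw=[0.5,0.5,0.5])

```text
time_s: 19.25
eef_pos: [0.5116, -0.3147, 0.1236]
eef_rot: [0.001, 0.167, 0.986, -0.0]
wrist_force: [-2.7, 1.9, 6.5]
opening: 0.683
grasp_force: 66.1
```

Request:
arm_command(dp=[[0,0,0],[0,0,0],[0,0,0],[0,0,0],[0,0,-0.05]], turn=[[0,0,0],[0,0,0],[0,0,0],[0,0,0],[0,0,0]], jaw=[0.75,0.85,1,1,1])

```text
time_s: 19.88
eef_pos: [0.5104, -0.3138, 0.1338]
eef_rot: [-0.001, 0.167, 0.986, 0.001]
wrist_force: [-0.6, -0.7, 0.3]
opening: 1.003
grasp_force: 0.0
```

Request:
arm_command(dp=[[0,0,-0.1],[0,0,-0.25],[0,0,-0.45],[0,0,-0.514],[0,0,-0.514]], turn=[[0,0,0],[0,0,0],[0,0,0],[0,0,0],[0,0,0]], jaw=[1,1,1,1,1])

```text
time_s: 20.5
eef_pos: [0.5116, -0.3148, 0.2647]
eef_rot: [0.001, 0.167, 0.986, -0.001]
wrist_force: [-0.1, 0.5, -0.3]
opening: 1.001
grasp_force: 0.0
```

Run:
```python
from h import *
import cv2
T=wpose();im=camera("wrist")
s=camera("scene");d=camera("side")
cv2.imwrite("pics/c5.png",np.hstack([cv2.resize(s[50:200,200:350],(400,400),interpolation=2),cv2.resize(d[220:390,270:440],(400,400),interpolation=2)]))
m=cv2.inRange(cv2.cvtColor(im,cv2.COLOR_BGR2HSV),(20,120,60),(35,255,255))
cs,_=cv2.findContours(m,0,1)
for c in cs:
    if cv2.contourArea(c)>300: e=cv2.minEnclosingCircle(c);print(e,cv2.boundingRect(c),wback(T,*e[0],.156))
print(get_obs()["eef_pos"])
```

```text
((322.28851318359375, 195.64511108398438), 34.651119232177734) (289, 162, 68, 69) [ 0.50998405 -0.31476938  0.156     ]
[ 0.51028908 -0.31365315  0.26096806]
```

View pics/c5.png

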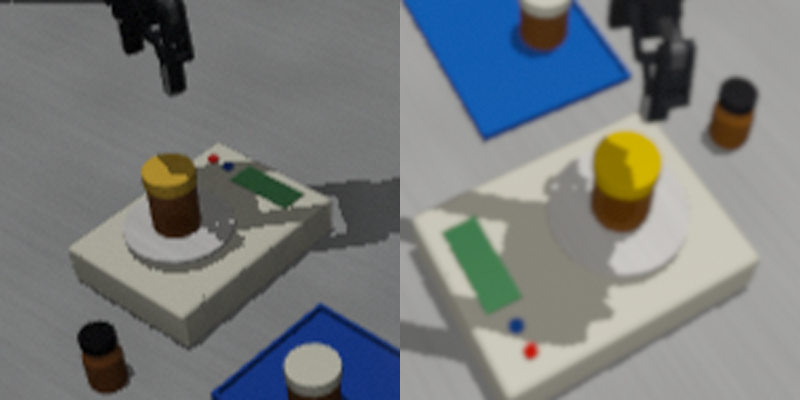

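The jar stands upright on the middle of the pan (measured lid centre 0.510, -0.315). Next I fetch the blue bottle.

Request:
arm_command(dp=[[0.1,0.18,0],[0.2,0.37,0],[0.31,0.56,0],[0.42,0.76,0],[0.51,0.93,0]], turn=[[0,0,0],[0,0,0],[0,0,0],[0,0,0],[0,0,0]], jaw=[1,1,0.7,0.7,0.7])

```text
time_s: 21.28
eef_pos: [0.4655, -0.0507, 0.2612]
eef_rot: [-0.002, 0.167, 0.986, 0.0]
wrist_force: [1.1, 0.5, 0.4]
opening: 0.699
grasp_force: 0.0
```

Request:
arm_command(dp=[[0.1,0.18,0],[0.2,0.37,0],[0.31,0.56,0],[0.42,0.76,0],[0.51,0.93,0]], turn=[[0,0,0],[0,0,0],[0,0,0],[0,0,0],[0,0,0]], jaw=[0.7,0.7,0.7,0.7,0.7])

```text
time_s: 21.9
eef_pos: [0.4214, 0.2103, 0.2614]
eef_rot: [-0.001, 0.166, 0.986, -0.0]
wrist_force: [0.8, -0.4, 0.2]
opening: 0.699
grasp_force: 0.0
```

Request:
arm_command(dp=[[0.1,0.18,0],[0.2,0.37,0],[0.271,0.494,0],[0.271,0.494,0],[0.271,0.494,0]], turn=[[0,0,0],[0,0,0],[0,0,0],[0,0,0],[0,0,0]], jaw=[0.7,0.7,0.7,0.7,0.7])

```text
time_s: 22.52
eef_pos: [0.3991, 0.3468, 0.2616]
eef_rot: [-0.001, 0.166, 0.986, -0.001]
wrist_force: [0.0, -1.2, -0.1]
opening: 0.703
grasp_force: 0.0
```

Request:
arm_command(dp=[[0,0,0.12],[0,0,0.24],[0,0,0.33],[0,0,0.38],[0,0,0.4]], turn=[[0,0,0],[0,0,0],[0,0,0],[0,0,0],[0,0,0]], jaw=[0.7,0.7,0.7,0.7,0.7])

```text
time_s: 23.15
eef_pos: [0.3997, 0.3467, 0.1625]
eef_rot: [-0.0, 0.167, 0.986, -0.0]
wrist_force: [0.7, 0.4, -0.5]
opening: 0.695
grasp_force: 0.0
```

Request:
arm_command(dp=[[0,0,0],[0,0,0],[0,0,0],[0,0,0],[0,0,0]], turn=[[0,0,0],[0,0,0],[0,0,0],[0,0,0],[0,0,0]], jaw=[0.55,0.45,0.38,0.3,0.2])

```text
time_s: 23.78
eef_pos: [0.4003, 0.3478, 0.1642]
eef_rot: [0.001, 0.167, 0.986, 0.0]
wrist_force: [-0.5, -1.9, 5.9]
opening: 0.377
grasp_force: 59.0
```

Request:
arm_command(dp=[[0,0,0],[0,0,-0.05],[0,0,-0.15],[0,0,-0.3],[0,0,-0.4]], turn=[[0,0,0],[0,0,0],[0,0,0],[0,0,0],[0,0,0]], jaw=[0.2,0.2,0.2,0.2,0.2])

```text
time_s: 24.4
eef_pos: [0.3997, 0.3478, 0.2651]
eef_rot: [0.001, 0.167, 0.986, 0.001]
wrist_force: [0.3, 0.0, -2.8]
opening: 0.381
grasp_force: 60.0
```

Request:
arm_command(dp=[[-0.07,-0.07,0],[-0.2,-0.2,0],[-0.34,-0.34,0],[-0.48,-0.48,0],[-0.62,-0.62,0]], turn=[[0,0,0],[0,0,0],[0,0,0],[0,0,0],[0,0,0]], jaw=[0.2,0.2,0.2,0.2,0.2])

```text
time_s: 25.02
eef_pos: [0.4953, 0.1489, 0.2634]
eef_rot: [0.0, 0.166, 0.986, 0.0]
wrist_force: [0.8, 1.2, -2.2]
opening: 0.379
grasp_force: 60.1
```

Request:
arm_command(dp=[[-0.14,-0.14,0],[-0.27,-0.27,0],[-0.37,-0.37,0],[-0.41,-0.41,0],[-0.41,-0.41,0]], turn=[[0,0,0],[0,0,0],[0,0,0],[0,0,0],[0,0,0]], jaw=[0.2,0.2,0.2,0.2,0.2])

```text
time_s: 25.65
eef_pos: [0.5581, 0.0195, 0.2629]
eef_rot: [-0.0, 0.167, 0.986, 0.0]
wrist_force: [-0.2, 0.8, -2.6]
opening: 0.379
grasp_force: 60.2
```

Request:
arm_command(dp=[[0,0,0.1],[0,0,0.22],[0,0,0.31],[0,0,0.36],[0,0,0.385]], turn=[[0,0,0],[0,0,0],[0,0,0],[0,0,0],[0,0,0]], jaw=[0.2,0.2,0.2,0.2,0.2])

```text
time_s: 26.28
eef_pos: [0.5579, 0.0207, 0.1665]
eef_rot: [-0.0, 0.166, 0.986, 0.0]
wrist_force: [-0.2, 0.1, -0.6]
opening: 0.38
grasp_force: 60.1
```

Request:
arm_command(dp=[[0,0,0.005],[0,0,0.01],[0,0,0.014],[0,0,0.016],[0,0,0.016]], turn=[[0,0,0],[0,0,0],[0,0,0],[0,0,0],[0,0,0]], jaw=[0.2,0.2,0.2,0.2,0.2])

```text
time_s: 26.9
eef_pos: [0.5591, 0.0194, 0.1642]
eef_rot: [0.001, 0.167, 0.986, -0.0]
wrist_force: [-1.0, 0.2, 5.6]
opening: 0.381
grasp_force: 60.9
```

Request:
arm_command(dp=[[0,0,0],[0,0,0],[0,0,0],[0,0,-0.15],[0,0,-0.401]], turn=[[0,0,0],[0,0,0],[0,0,0],[0,0,0],[0,0,0]], jaw=[0.5,0.6,0.7,0.7,0.7])

```text
time_s: 27.52
eef_pos: [0.5564, 0.02, 0.2611]
eef_rot: [-0.003, 0.167, 0.986, 0.0]
wrist_force: [1.1, -0.3, 0.6]
opening: 0.704
grasp_force: 0.0
```

Request:
arm_command(dp=[[0,0,0],[0.08,0.2,0],[0.16,0.4,0],[0.24,0.62,0],[0.32,0.82,0]], turn=[[0,0,0],[0,0,0],[0,0,0],[0,0,0],[0,0,0]], jaw=[0.7,0.7,0.7,0.7,0.7])

```text
time_s: 28.15
eef_pos: [0.5495, 0.2414, 0.262]
eef_rot: [-0.0, 0.167, 0.986, -0.0]
wrist_force: [0.2, -0.6, 0.2]
opening: 0.699
grasp_force: 0.0
```

Request:
arm_command(dp=[[0.08,0.2,0],[0.163,0.402,0],[0.163,0.402,0],[0.163,0.402,0]], turn=[[0,0,0],[0,0,0],[0,0,0],[0,0,0]], jaw=[0.7,0.7,0.7,0.7])

```text
time_s: 28.65
eef_pos: [0.5442, 0.3477, 0.2618]
eef_rot: [-0.001, 0.166, 0.986, -0.001]
wrist_force: [-1.0, 0.1, -0.5]
opening: 0.7
grasp_force: 0.0
```

Request:
arm_command(dp=[[0,0,0.12],[0,0,0.24],[0,0,0.33],[0,0,0.38],[0,0,0.4]], turn=[[0,0,0],[0,0,0],[0,0,0],[0,0,0],[0,0,0]], jaw=[0.7,0.7,0.7,0.7,0.7])

```text
time_s: 29.28
eef_pos: [0.5447, 0.3469, 0.1623]
eef_rot: [-0.0, 0.167, 0.986, -0.0]
wrist_force: [0.2, -0.3, -0.5]
opening: 0.7
grasp_force: 0.0
```

Request:
arm_command(dp=[[0,0,0],[0,0,0],[0,0,0],[0,0,0],[0,0,0]], turn=[[0,0,0],[0,0,0],[0,0,0],[0,0,0],[0,0,0]], jaw=[0.55,0.45,0.38,0.3,0.2])

```text
time_s: 29.9
eef_pos: [0.5452, 0.348, 0.1641]
eef_rot: [0.001, 0.167, 0.986, 0.0]
wrist_force: [-1.8, -1.4, 6.2]
opening: 0.384
grasp_force: 59.0
```

Request:
arm_command(dp=[[0,0,0],[0,0,-0.05],[0,0,-0.15],[0,0,-0.3],[0,0,-0.4]], turn=[[0,0,0],[0,0,0],[0,0,0],[0,0,0],[0,0,0]], jaw=[0.2,0.2,0.2,0.2,0.2])

```text
time_s: 30.52
eef_pos: [0.5446, 0.3482, 0.2646]
eef_rot: [0.0, 0.167, 0.986, 0.0]
wrist_force: [0.7, 0.1, -3.1]
opening: 0.381
grasp_force: 60.1
```

Reverse move of the red: (-0.41, -0.865). For the release I open to only 0.6, so the fingers stay clear of the blue cap.

Request:
arm_command(dp=[[-0.05,-0.1,0],[-0.13,-0.28,0],[-0.22,-0.46,0],[-0.31,-0.65,0],[-0.38,-0.8,0]], turn=[[0,0,0],[0,0,0],[0,0,0],[0,0,0],[0,0,0]], jaw=[0.2,0.2,0.2,0.2,0.2])

```text
time_s: 31.15
eef_pos: [0.5682, 0.126, 0.2627]
eef_rot: [-0.0, 0.167, 0.986, -0.0]
wrist_force: [0.4, -0.0, -3.0]
opening: 0.385
grasp_force: 60.5
```

Request:
arm_command(dp=[[-0.02,-0.05,0],[-0.03,-0.065,0],[-0.03,-0.065,0.1],[-0.03,-0.065,0.2],[-0.03,-0.065,0.29]], turn=[[0,0,0],[0,0,0],[0,0,0],[0,0,0],[0,0,0]], jaw=[0.2,0.2,0.2,0.2,0.2])

```text
time_s: 31.78
eef_pos: [0.5698, 0.1116, 0.1893]
eef_rot: [-0.0, 0.166, 0.986, 0.0]
wrist_force: [-0.0, 0.4, -3.8]
opening: 0.383
grasp_force: 60.6
```

Request:
arm_command(dp=[[0,0,0.05],[0,0,0.08],[0,0,0.095],[0,0,0.1],[0,0,0.105]], turn=[[0,0,0],[0,0,0],[0,0,0],[0,0,0],[0,0,0]], jaw=[0.2,0.2,0.2,0.2,0.2])

```text
time_s: 32.4
eef_pos: [0.5707, 0.11, 0.1647]
eef_rot: [0.001, 0.167, 0.986, 0.0]
wrist_force: [1.1, -0.8, -3.4]
opening: 0.383
grasp_force: 60.5
```

Request:
arm_command(dp=[[0,0,0.004],[0,0,0.006],[0,0,0.006]], turn=[[0,0,0],[0,0,0],[0,0,0]], jaw=[0.2,0.2,0.2])

```text
time_s: 32.78
eef_pos: [0.5712, 0.1098, 0.1642]
eef_rot: [0.001, 0.167, 0.986, 0.0]
wrist_force: [-1.9, -0.9, 5.4]
opening: 0.385
grasp_force: 61.6
```

Contact. Next I release, lift, withdraw and check.

Request:
arm_command(dp=[[0,0,0],[0,0,0],[0,0,0],[0,0,-0.15],[0,0,-0.4]], turn=[[0,0,0],[0,0,0],[0,0,0],[0,0,0],[0,0,0]], jaw=[0.5,0.6,0.6,0.6,0.6])

```text
time_s: 33.4
eef_pos: [0.5685, 0.11, 0.2608]
eef_rot: [-0.003, 0.167, 0.986, -0.0]
wrist_force: [1.1, -0.2, 0.4]
opening: 0.6
grasp_force: 0.0
```

Request:
arm_command(dp=[[0,0,-0.15],[0.15,0.2,-0.15],[0.35,0.4,-0.15],[0.5,0.6,-0.15],[0.5,0.8,-0.15]], turn=[[0,0,0],[0,0,0],[0,0,0],[0,0,0],[0,0,0]], jaw=[0.6,0.6,0.6,0.6,0.6])

```text
time_s: 34.02
eef_pos: [0.5162, 0.3422, 0.3007]
eef_rot: [0.0, 0.166, 0.986, 0.0]
wrist_force: [1.2, -1.1, 0.5]
opening: 0.596
grasp_force: 0.0
```

Request:
arm_command(dp=[[0,0,0],[0,0,0],[0,0,0]], turn=[[0,0,0],[0,0,0],[0,0,0]], jaw=[0.6,0.6,0.6])

```text
time_s: 34.4
eef_pos: [0.5181, 0.3388, 0.3001]
eef_rot: [0.0, 0.167, 0.986, -0.0]
wrist_force: [0.2, 0.2, 0.3]
opening: 0.601
grasp_force: 0.0
```

Run:
```python
from h import *
import cv2
s=camera("scene");o=cv2.imread("pics/scene0.png")
f=lambda i:cv2.resize(i[145:255,275:435],(400,275),interpolation=2)
cv2.imwrite("pics/end.png",np.vstack([np.hstack([f(o),f(s)]),np.hstack([cv2.resize(s[80:320,180:560],(400,253)),f(cv2.absdiff(s,o))[:253]])]))
```

```text
(no output)
```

View pics/end.png

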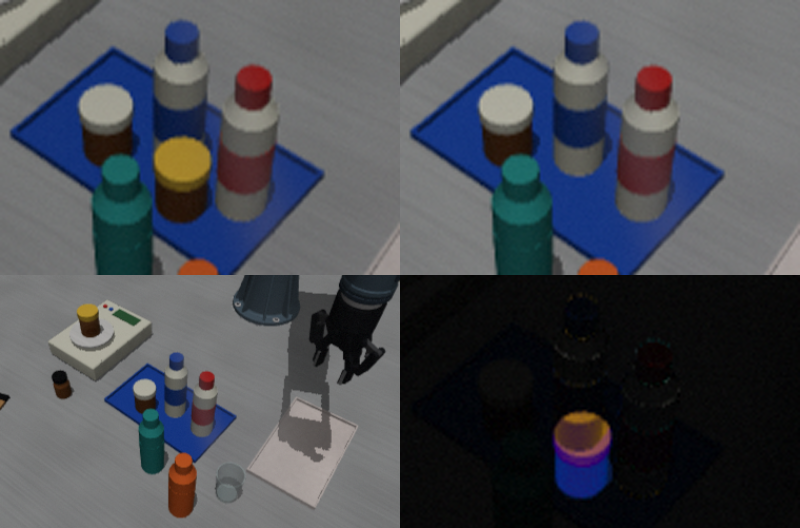

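Both bottles stand exactly where they did at the start; the difference image shows only the removed jar. The jar is on the pan, and nothing else has moved.

```bash
python3 -c "
from bench import *
print(hand_in())"
```

```text
the job is handed in; nothing more can be done
None
```

The job is done and handed in: the yellow-lidded jar stands on the middle of the balance pan, both bottles are back at their starting spots, and everything is released and upright.

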